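Swing a probe boom to its stud and hold it extended at a scale line

ROBOT

A 6-joint arm with a two-finger parallel gripper is mounted at the origin on a cart in front of the work surface, level with it; the furniture and walls round the work are solid. World frame = base frame: x ahead of the robot, y to its left, z up, the work surface at z = 0. Lengths are in m, angles in rad, forces in N, time in s.
With the tool pointing down it reaches from about 0.25 to 0.725 m from the base axis. Payload 4 kg.
Tool frame: the origin (TCP) lies on the centre line of the jaws, within the pads' length; the fingertips stand ahead of it and the grasp point (between the pads) lies 3 mm ahead of it (bot.tcp_to_tips is the z of the fingertips in the tool frame, in m); z points along the fingers, y is the line along which they close (so a half turn about z gives the same grasp; the last joint's range is limited). The gripper opens to 85 mm and grips with 20 to 120 N. Pads are 22 mm wide; open, the fingers measure 114 mm over their backs; the gripper's body (76 mm by 85 mm) begins 54 mm behind the grasp point. The pads swing forward as they close: fully open they stand 13 mm farther back than shut.
Start: joints at [1.334, 0.241, 0.005, 1.335, 0, 1.571], TCP at [0.117, 0.486, 0.253] pointing down, gripper open.
Joint ranges: [-2.72, 2.72], [-1.05, 1.87], [-1.09, 1.28], [-1.99, 2.15], [-1.42, 1.44], [-3.14, 3.14]. Speed limits (rad/s): [2.79, 2.79, 3.14, 3.14, 3.14, 3.14].

INTERFACE

Orientations are given as a unit quaternion [x, y, z, w].
In Python, from workcell import telemetry, camera, camera_params, ticket, boxes_of, cut_out, spot_point, bot gives the robot as it stands.
- The arm moves only by the shell command python3 -m creep 'ROWS'. ROWS is text: rows parted by semicolons, each of 5 numbers parted by spaces: the opening, from 0 (shut) to 1 (fully open), then the shift along the tool's x, y, z in units of 150 mm (1.0 is 150 mm), then the turn about the tool's z in units of 180 degrees (1.0 is 180 degrees). In form: claw x y z turn; .... A call has 1 to 12 rows; each row is the pose to reach, as a shift and turn from the pose commanded when the call began, along the tool's axes at that moment, turning the shorter way round; what a row does not reach only later rows make up. A row lasts 1/8 s, in which the tool goes at most 62.5 mm and 10.7 degrees, less where a joint would pass 70% of its speed; a pose out of reach is approached as far as the arm can. A call with a number of a shift or a turn outside -1 to 1 is refused whole. A call with a gripper value outside its range is refused whole. The fingers move at their own pace and stop on an object; the grip force is fixed at half the most. Time passes only in rows, so rows that repeat a pose let the fingers close. It gives the time, the measured TCP pose, the force, the opening and the grip force at its end, in the units of the state.
- telemetry.get_obs(): the state, without advancing time (a new reading comes with each control period).
- camera(name): name is "scene" or "top"; returns the picture (480x640x3 uint8, red, green, blue); there is no depth.
- camera_params(name): a dict with "camera_matrix" (3x3 intrinsics, pixels), "k1" (the pictures are not rectified: a ray, as slopes to the right and down, at radius r is drawn at 1 + k1 r^2 times it, then the intrinsics apply), "eye" and "attitude" of the camera in the world. Camera axes: x right, y down, z forward; pixel columns grow to the right and rows downward; lengths in m; the calibration is good to about 2 mm. A picture is of the moment at which its call begins. camera_params takes no time and is no camera call.
- ticket.job_done(): hands the job in; it is judged then, once.
Trained networks look in the newest picture that a camera, given by its name, has taken for a name from the list of things; names that differ only in an ending like _2 or _b are one class to them, and where a whole thing is asked for, a point or a joint stands for the part that bears it (a point fixed in the world has none). Each returns a list of dicts, best first, with "conf" (0 to 1); they miss things now and then, are a little off and sometimes report something else, mostly with a low value. They report only what shows in the picture. A call takes as long as a camera call.
- boxes_of(thing, camera): "at" ([x, y, z] in m, in world coordinates, good to about 4 mm: the middle of the surface that is visible of it).
- cut_out(thing, camera): "pixels" (480x640 bool, what is visible of it).
- spot_point(thing, camera): "at" ([x, y, z] in m, in world coordinates, good to about 4 mm: a listed point, or the origin of a listed thing).
The state is a dict: "clock": time; "joint_pos": joint angles; "joint_vel": joint speeds; "tau": joint torques, N m; "eef_pos": TCP position; "tool_rot": TCP orientation; "ft_force": force on the tool from outside, world axes, zero at the start; "ft_torque": the same for the moment, N m; "grip_width": finger opening in m; "grasp_force": force on a finger pad.
Only numpy, scipy, OpenCV 4.12 (cv2) and the standard library are available. Lean on these libraries where they do the work, as an engineer would, in place of code of your own. Each camera call takes 0.05 s, during which the arm holds its last target. There are 200 camera calls.

TASK

Set the spring-loaded probe boom over the dish: with the boom still fully in, first swing it round until the pointer on its tail lines up with the stud on the dial (the dial's long middle tick). Then pinch the head so that the lock button in its side is squeezed in, draw the head straight out until the third cross line on the inner bar, counted from the head, stands at the front lip of the tube (60 mm out), and finish holding it there with the button squeezed; do not let go, the spring would pull it back. Leave everything else on the cart where it is.

Things in the scene. Friction and masses are not known exactly. Their poses are not given: they have to be found in the camera images.
- boom_base: Fixed stand of the boom: grey foot plate 130 x 100 x 14 mm, column, round dial (radius 62 mm, top at z 78 mm) with ticks every 15 degrees on its rear half; the stud is at the long middle tick. Origin on the cart top, on the vertical pivot axis; x: where the boom must finally point, away from the stud; y left of that; z up. All boom parts ride on it.
- stud (a point): Top of the upright stud (8 mm thick) at the dial's rim, 67 mm behind the pivot on the stand's -x side, 94 mm above the cart top.
- pivot (a point): Point on the boom's pivot axis at the height of the tube's and head's middle (105 mm above the cart top).
- boom (a joint): Swing of the boom, rad, positive counter-clockwise from above. 0: boom along the stand's +x, tail pointer at the stud. Stops -0.5 and 0.95; starts 0.4 to 0.75. Stays where left (friction 0.15 N m, no spring). The boom is an aluminium tube 26 wide, 30 mm high (z 90 to 120 mm), from 26 mm behind the pivot to 115 mm ahead; a thin pointer at its rear just clears the dial.
- tube_lip (a point): Upper middle of the tube's dark front lip (34 mm high, 30 mm wide), the reading edge of the scale, 115 mm in front of the pivot; its x axis points along the boom, y to the left of it.
- extension (a joint): How far the inner bar and head are drawn out, m: 0 fully in, travel 0.09. Starts at 0, locked: with the button out a tooth stops it after 1 mm. A spring pulls in with 1.6 N at 0, 4 N at 0.06 (plus 0.5 N friction); let go, the head slides back. Cross lines on top of the inner bar (14 mm wide) come out at 0.02, 0.04, 0.06, 0.08.
- head_grip (a point): Where to pinch the head, button squeezed in; x axis outward along the boom, y left, z up. Fully in it is 141 mm ahead of the pivot, 1 mm left of the boom's line, z 105 mm. Black head 44 long, 24 wide (y), 30 mm high; 4 mm gap to the lip when in. Pinch its two sides (along y) from above: 31 mm with the button out, 26 mm with it in. A 12 mm wide bracket ahead carries the probe.
- lock_button (a joint): How far the button is pressed into the head, m: 0 out, 0.005 fully in; the tooth is clear from 0.0035 on. Grey ribbed button 24 long, 22 mm high in the head's left side (+y), standing out 7 mm; 3 N to start, 6 N fully in, springs back. A grip of 15 to 30 N on the head keeps it in and holds against the spring.
- probe_tip (a point): Lower end of the vertical steel probe (8 mm thick), 41 mm in front of the head's middle and 46 mm above the cart top.
- dish: Shallow glass dish, 60 mm across, 15 mm high, origin under its centre, standing about where the probe comes; leave it.
- vial: Small brown vial, 28 mm across, 51 mm high, beside the boom; leave it.
- tape: Roll of clear tape lying flat, 76 mm across, 18 mm high, on the side from which the boom swings; leave it.
- beaker: Beaker, 72 mm across, 107 mm high; leave it.
- small_bottle: Small white bottle, 40 mm across, 71 mm high; leave it.
- timer: Square white timer lying flat, 62 x 62 x 18 mm; leave it.
- tweezers: Steel tweezers lying flat, 132 mm long, 14 mm wide, 9 mm high; leave them.

How it is judged:
On the way, in this order (a step that is already met when the one before it is completed fails the run):
1. the boom, still fully in, is swung to the stud (value of joint boom between -0.06 and 0.06 rad and value of joint extension below 0.006 m), for 0.2 s.
2. button squeezed, head drawn out to the third line (value of joint boom between -0.06 and 0.06 rad and value of joint extension between 0.056 and 0.064 m and value of joint lock_button above 0.003 m and contact force between the fingers and boom_base above 3 N), for 0.3 s.
At the end, for the whole second after the job is handed in: The boom points at its zero within 0.06 rad, the extension stands at 60 mm within 4 mm and at rest, the lock button is pressed in by more than 3 mm and the fingers still grip the head (more than 3 N) (all of step 2 and velocity of joint extension between -0.01 and 0.01 m/s and velocity of joint boom between -0.05 and 0.05 rad/s); the arm keeps its last pose, push and grip.
It fails at once if a thing standing round the boom or on the cart is moved by more than 20 mm (distance of any of dish, vial, tape, beaker, small_bottle, timer, tweezers from where it was at the start of the episode above 0.02 m).
It also fails if it takes over 40 s, if anything falls off the work surface, if the arm or the gripper's body presses on something with over 40 N, if the wrist force passes 120 N, or if a joint passes its speed limit or range.

## Working session

There is one attempt and no reset: what is moved stays moved. The work goes in short steps, Python scripts to look and compute and a shell command to move; the robot and the scene stay as the last step left them, time stands still between calls to the robot, and variables do not carry over. Pictures are saved under pics/ and viewed, at most 10 in all, crops included, and the job is handed in when it is done.

```bash
mkdir -p pics; python3 - <<'E'
from workcell import *
import cv2, numpy as np
for c in ("scene","top"):
    im=camera(c); cv2.imwrite(f"pics/a_{c}.png",im[:,:,::-1])
    for n in ("stud","pivot","tube_lip","head_grip","probe_tip","boom_base","dish","vial","tape","beaker","small_bottle","timer","tweezers"):
        r=spot_point(n,c)
        print(c,n,[(np.round(d["at"],3).tolist(),round(d["conf"],2)) for d in r[:2]])
o=telemetry.get_obs(); print(o["eef_pos"],o["tool_rot"],o["grip_width"],o["clock"],bot.tcp_to_tips)
E
```

```text
scene stud [([0.555, 0.2, 0.095], 0.68)]
scene pivot [([0.544, 0.128, 0.102], 0.92)]
scene tube_lip []
scene head_grip [([0.618, 0.009, 0.107], 0.76), ([0.551, 0.195, 0.096], 0.48)]
scene probe_tip [([0.636, -0.028, 0.048], 0.56)]
scene boom_base [([0.546, 0.132, 0.003], 0.68)]
scene dish [([0.533, -0.104, 0.003], 0.92)]
scene vial [([0.448, 0.016, -0.0], 0.47)]
scene tape [([0.621, -0.032, 0.003], 0.72)]
scene beaker [([0.477, -0.33, -0.0], 0.98), ([0.624, -0.032, 0.003], 0.2)]
scene small_bottle [([0.409, -0.294, -0.003], 0.91), ([0.612, 0.01, 0.106], 0.5)]
scene timer [([0.366, 0.253, 0.002], 0.67), ([0.633, -0.026, 0.048], 0.43)]
scene tweezers []
top stud [([0.551, 0.196, 0.094], 0.95)]
top pivot [([0.546, 0.133, 0.103], 0.71)]
top tube_lip [([0.602, 0.029, 0.116], 0.95)]
top head_grip [([0.617, 0.01, 0.104], 0.78), ([0.361, 0.254, -0.003], 0.54)]
top probe_tip []
top boom_base [([0.548, 0.133, -0.001], 0.8)]
top dish [([0.536, -0.103, 0.001], 0.72)]
top vial [([0.451, 0.013, 0.002], 0.64), ([0.639, -0.028, 0.048], 0.58)]
top tape [([0.62, -0.031, 0.0], 0.67), ([0.45, 0.014, 0.001], 0.66)]
top beaker [([0.472, -0.328, -0.002], 0.86)]
top small_bottle [([0.408, -0.293, 0.001], 0.51), ([0.452, 0.015, 0.001], 0.3)]
top timer [([0.362, 0.252, 0.002], 0.94), ([0.449, 0.014, 0.002], 0.59)]
top tweezers [([0.356, -0.187, -0.002], 0.5)]
[0.11728995 0.48605785 0.25330068] [ 1.18114727e-01  9.92999955e-01 -6.71021440e-06 -2.41657962e-06] 0.08573510898330869 1.4 0.022
```

View pics/a_top.png

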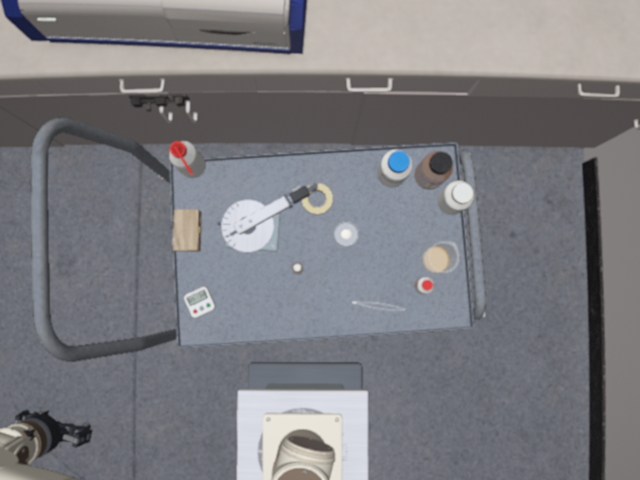

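View pics/a_scene.png

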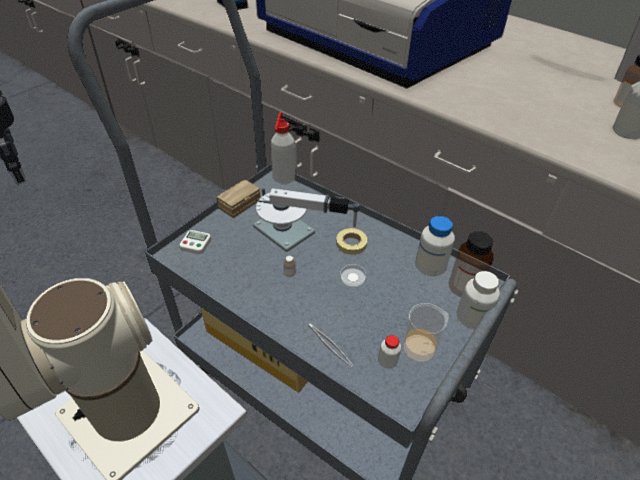

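Top view: pivot near (247,226), head near (300,193), stud on the left around (221,222). The tape is under the head and the dish is at (346,234). Next I'll refine the pivot and stud directions.

```bash
cat > h.py <<'E'
from workcell import *
import cv2, numpy as np
from scipy.spatial.transform import Rotation as R
def proj(p,c):
    k=camera_params(c); a=np.array(k["attitude"],float)
    Rm=a if a.shape==(3,3) else R.from_quat(a).as_matrix()
    v=Rm.T@(np.array(p)-np.array(k["eye"])); s=v[:2]/v[2]; s=s*(1+k["k1"]*(s@s))
    M=np.array(k["camera_matrix"]); return M[:2,:2]@s+M[:2,2]
def avg(n,c,k=4,near=None):
    L=[]
    for _ in range(k):
        camera(c); r=spot_point(n,c)
        if r and r[0]["conf"]>.5: L.append(r[0]["at"])
    return (np.mean(L,0),np.std(L,0),len(L)) if L else None
E
python3 - <<'E'
from h import *
for n in ("stud","pivot","boom_base","head_grip","tube_lip"):
    for c in ("top","scene"):
        r=avg(n,c,4)
        if r: print(n,c,r[0].round(4),r[1].round(4),r[2])
im=camera("top")
print(camera_params("top"))
piv=np.array([.547,.132]); 
s=10;x0,y0=205,180
big=cv2.resize(im[y0:y0+60,x0:x0+80],None,fx=s,fy=s,interpolation=cv2.INTER_CUBIC)[:,:,::-1].copy()
def dot(p,col):
    u=(proj(p,"top")-[x0,y0]+.5)*s; cv2.circle(big,tuple(int(v) for v in u),3,col,-1)
dot([*piv,.105],(0,0,255))
for deg in (-90,-95,-100):
    a=np.radians(deg); d=np.array([np.cos(a),np.sin(a)]); dot([*(piv-.067*d),.094],(0,255,0))
a=np.radians(-60); dot([*(piv+.115*np.array([np.cos(a),np.sin(a)])),.122],(255,0,255))
cv2.imwrite("pics/b.png",big)
E
```

```text
stud top [0.5529 0.1964 0.0962] [0.0008 0.0004 0.0018] 4
stud scene [0.5534 0.1993 0.0956] [0.0009 0.0027 0.0018] 4
pivot top [0.5478 0.1344 0.1028] [0.0011 0.001  0.0005] 4
pivot scene [0.5462 0.1295 0.1044] [0.0008 0.0017 0.0005] 4
boom_base top [ 5.485e-01  1.304e-01 -2.000e-04] [0.0007 0.0004 0.0008] 4
boom_base scene [0.5444 0.1291 0.0007] [0.001  0.001  0.0017] 4
head_grip top [0.6169 0.0103 0.1049] [0.0011 0.0007 0.0011] 4
head_grip scene [0.6149 0.0088 0.1062] [0.0014 0.0015 0.0011] 4
tube_lip top [0.6042 0.0316 0.1191] [0.0017 0.0019 0.0011] 4
tube_lip scene [0.6013 0.033  0.1168] [0.0008 0.0012 0.001 ] 4
{'camera_matrix': array([[590.2962462 ,   0.        , 312.8115791 ],
       [  0.        , 590.2962462 , 233.26731976],
       [  0.        ,   0.        ,   1.        ]]), 'k1': -0.128111438696086, 'eye': array([ 0.38454337, -0.02378112,  1.45889132]), 'attitude': array([ 0.70743278, -0.70492346,  0.03604737, -0.03636425])}
```

View pics/b.png

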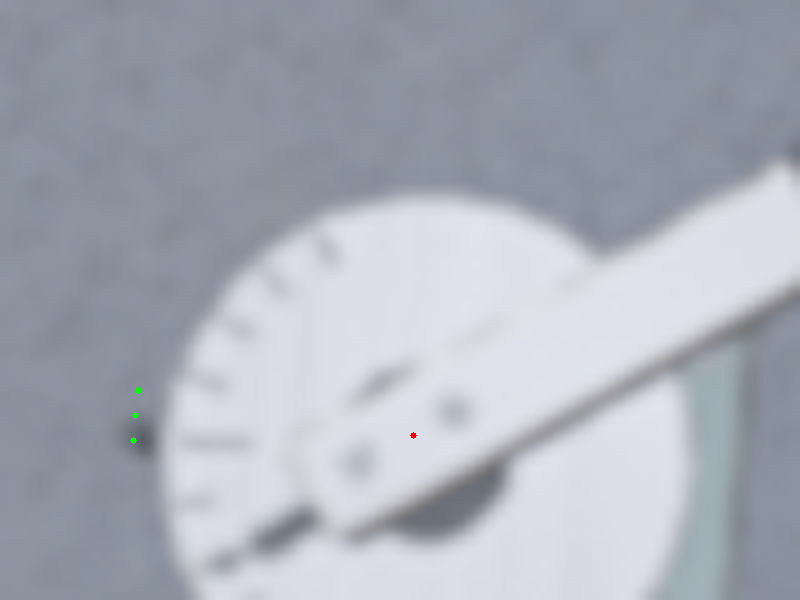

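The crop shows the stud at (143,440), the long tick from (180,441) to (252,443), the boom centre line between the screws at (357,462) and (454,411), and the dial edges at x=162 and 690 and y=190.

```bash
cat >> h.py <<'E'
def unproj(u,z,c="top"):
    from scipy.optimize import fsolve
    return fsolve(lambda q: proj([q[0],q[1],z],c)-u,[.5,.1])
E
python3 - <<'E'
from h import *
P=lambda x,y,z: unproj(np.array([x,y])/10-.5+[205,180],z)
stud=P(143,440,.09); t1=P(180,441,.078); t2=P(252,443,.078)
l=P(162,450,.078); r=P(690,450,.078); t=P(426,190,.078)
cx=np.array([ (t[0]-.062), (l[1]+r[1])/2]); print("dial centre",cx,"w",l[1]-r[1])
s1=P(357,462,.12); s2=P(454,411,.12); print("screw mid",(s1+s2)/2)
ang=lambda d: np.degrees(np.arctan2(d[1],d[0]))
print("stud",stud,"tick dir",ang(t2-t1),"screw dir",ang(s2-s1))
f=P(750,350,.014)-P(727,590,.014); print("plate front dir-90",ang(f)-90)
for p in (cx,(s1+s2)/2,np.array([.547,.132])): print("stud dir",ang(p-stud),np.linalg.norm(p-stud), "head dir",ang(np.array([.6165,.010])-p))
E
```

```text
dial centre [0.5468247  0.13231091] w 0.12499896086820679
screw mid [0.54491879 0.13219853]
stud [0.54750421 0.19743902] tick dir -91.42549853622013 screw dir -61.845431191446295
plate front dir-90 -94.89049012160103
stud dir -90.5977660234749 0.06513165676172145 head dir -60.33168266363623
stud dir -92.26938760797093 0.06529170282944302 head dir -59.6391654209398
stud dir -90.44145304223247 0.06544096229627738 head dir -60.33104062794119
```

```bash
python3 -m creep '1 -0.07 -0.45 0 0; 1 -0.14 -0.93 0 0; 1 -0.14 -0.93 0 0; 1 -0.14 -0.93 0 0'; python3 -m creep '1 -0.4 -0.3 0 0.05; 1 -0.8 -0.6 0 0.1; 1 -0.8 -0.6 0 0.16; 1 -0.8 -0.6 0 0.21; 1 -0.8 -0.6 0 0.258; 1 -0.8 -0.6 0 0.258; 1 -0.8 -0.6 0 0.258'
```

```text
clock: 5.95
eef_pos: [0.1051, 0.3455, 0.254]
tool_rot: [0.118, 0.993, 0.001, 0.0]
ft_force: [0.0, 0.9, -0.3]
grip_width: 0.0851
grasp_force: 0.0
clock: 6.82
eef_pos: [0.2011, 0.2308, 0.2535]
tool_rot: [0.499, 0.867, 0.0, 0.0]
ft_force: [-0.0, 1.0, 0.4]
grip_width: 0.0856
grasp_force: 0.0
```

```bash
python3 -m creep '1 -0.3 0.19 0 0; 1 -0.6 0.37 0 0; 1 -0.89 0.55 0 0'; python3 -m creep '1 -0.3 0.19 0 0; 1 -0.6 0.37 0 0; 1 -0.89 0.55 0 0';python3 -m creep '1 -0.3 0.19 0 0; 1 -0.6 0.37 0 0; 1 -0.88 0.55 0 0; 1 -0.88 0.55 0 0; 1 -0.88 0.55 0 0; 1 -0.88 0.55 0 0'
```

```text
clock: 7.2
eef_pos: [0.3404, 0.1552, 0.2535]
tool_rot: [0.499, 0.867, 0.001, 0.0]
ft_force: [0.7, 0.6, 0.6]
grip_width: 0.0855
grasp_force: 0.0
clock: 7.58
eef_pos: [0.4789, 0.0804, 0.2532]
tool_rot: [0.499, 0.866, 0.0, 0.0]
ft_force: [0.1, 1.2, 0.4]
grip_width: 0.0852
grasp_force: 0.0
clock: 8.32
eef_pos: [0.6136, 0.0089, 0.2537]
tool_rot: [0.499, 0.866, 0.0, -0.0]
ft_force: [0.1, -0.4, -0.5]
grip_width: 0.0854
grasp_force: 0.0
```

```bash
python3 -m creep '1 0 0.016 0.35 0; 1 0 0.016 0.65 0; 1 0 0.016 0.87 0; 1 0 0.016 0.97 0; 1 0 0.016 0.97 0; 0.6 0 0.016 0.97 0; 0.46 0 0.016 0.97 0; 0.46 0 0.016 0.97 0; 0.46 0 0.016 0.97 0; 0.46 0 0.016 0.97 0'; python3 - <<'E'
from h import *
im=camera("scene"); u=proj([.6,.03,.11],"scene").astype(int); print(u)
cv2.imwrite("pics/c.png",cv2.resize(im[u[1]-75:u[1]+75,u[0]-100:u[0]+100],None,fx=4,fy=4)[:,:,::-1])
E
```

```text
clock: 9.57
eef_pos: [0.6164, 0.0092, 0.1079]
tool_rot: [0.5, 0.866, 0.0, 0.0]
ft_force: [0.0, -0.2, -0.6]
grip_width: 0.0394
grasp_force: 0.0
[327 203]
```

View pics/c.png

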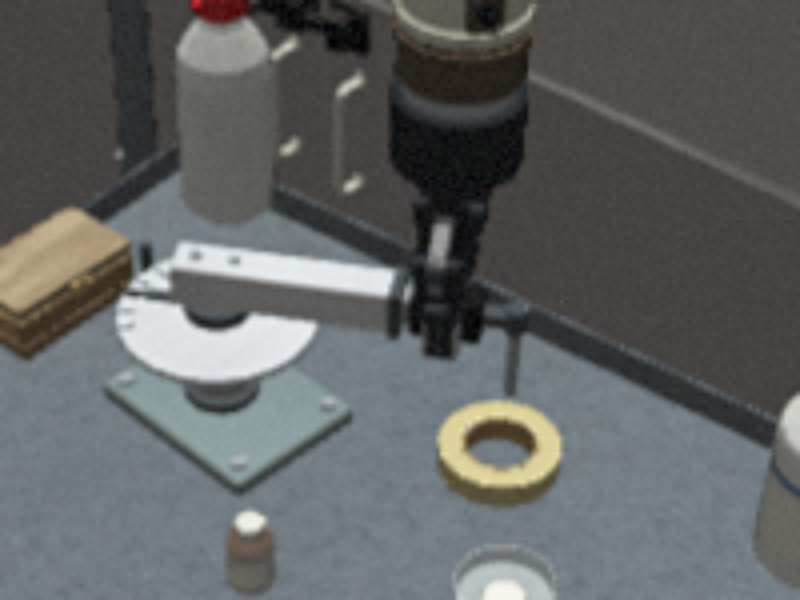

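The fingers straddle the head at crop (440,290), clear of the tape. Now I'll swing it along the arc.

```bash
python3 -m creep '0.4 0 0 0 0; 0.4 0.002 -0.066 0 0.022; 0.4 0.009 -0.131 0 0.044; 0.4 0.021 -0.195 0 0.067; 0.4 0.036 -0.259 0 0.089; 0.4 0.057 -0.321 0 0.111; 0.4 0.081 -0.382 0 0.133; 0.4 0.11 -0.441 0 0.156; 0.4 0.128 -0.473 0 0.168; 0.4 0.147 -0.505 0 0.181; 0.4 0.147 -0.505 0 0.181; 0.4 0.147 -0.505 0 0.181'; python3 - <<'E'
from h import *
im=camera("top"); x0,y0,s=205,180,8
cv2.imwrite("pics/d.png",cv2.resize(im[y0:y0+75,x0:x0+100],None,fx=s,fy=s,interpolation=cv2.INTER_CUBIC)[:,:,::-1])
for n in ("stud","tube_lip","pivot"):
    for c in ("top","scene"):
        r=avg(n,c,3)
        if r: print(n,c,r[0].round(4),r[1].round(4),r[2])
E
```

```text
clock: 11.12
eef_pos: [0.5398, -0.0095, 0.1078]
tool_rot: [0.723, 0.691, -0.0, -0.0]
ft_force: [0.7, -0.5, 0.7]
grip_width: 0.0341
grasp_force: 0.0
stud top [0.5525 0.1954 0.0957] [0.0007 0.0005 0.0016] 3
stud scene [0.5514 0.1982 0.0959] [0.0018 0.001  0.0015] 3
tube_lip scene [0.5393 0.0552 0.1144] [0.0046 0.0504 0.0057] 3
pivot top [0.5474 0.1346 0.1045] [0.0011 0.0021 0.0022] 3
pivot scene [0.5455 0.1291 0.1033] [0.0003 0.0008 0.0016] 3
```

View pics/d.png

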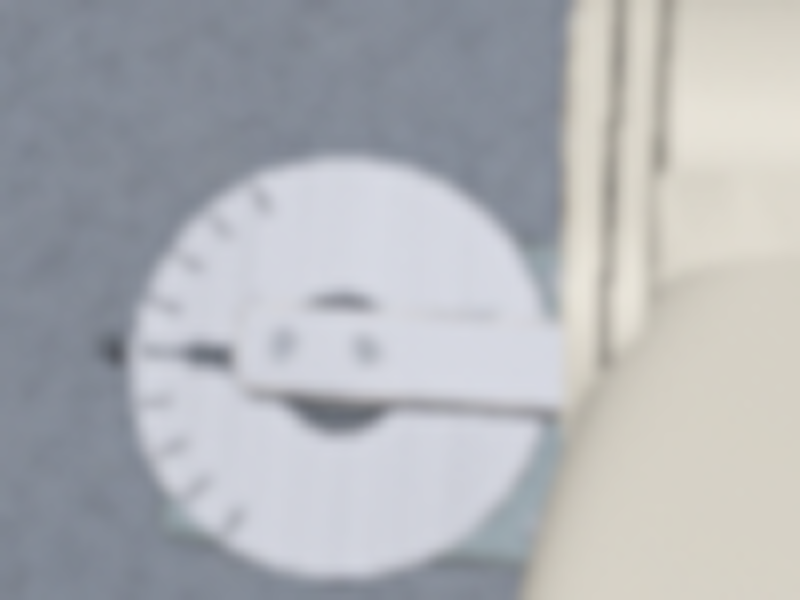

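The pointer at (190–230, 355) runs straight into the long tick at (140–170, 350), with the stud at (112,350), so the boom is aligned. Next I'll pinch.

```bash
python3 -m creep '0.3 0 0 0 0; 0.2 0 0 0 0; 0 0 0 0 0; 0 0 0 0 0; 0 0 0 0 0; 0 0 0 0 0'
```

```text
clock: 13.72
eef_pos: [0.54, -0.0097, 0.1083]
tool_rot: [0.723, 0.691, 0.0, 0.0]
ft_force: [-2.3, -0.4, 5.4]
grip_width: 0.0233
grasp_force: 61.3
```

```bash
python3 -m creep '0 -0.02 0 0 0; 0 -0.05 0 0 0; 0 -0.1 0 0 0; 0 -0.1 0 0 0'; python3 - <<'E'
from h import *
im=camera("scene"); u=proj([.54,.03,.11],"scene").astype(int); print(u)
cv2.imwrite("pics/e.png",cv2.resize(im[u[1]-60:u[1]+60,u[0]-70:u[0]+90],None,fx=5,fy=5,interpolation=cv2.INTER_CUBIC)[:,:,::-1])
E
```

```text
clock: 14.22
eef_pos: [0.5394, -0.0241, 0.1083]
tool_rot: [0.723, 0.691, 0.001, -0.0]
ft_force: [-0.4, 0.8, 4.5]
grip_width: 0.0236
grasp_force: 61.4
[310 215]
```

View pics/e.png

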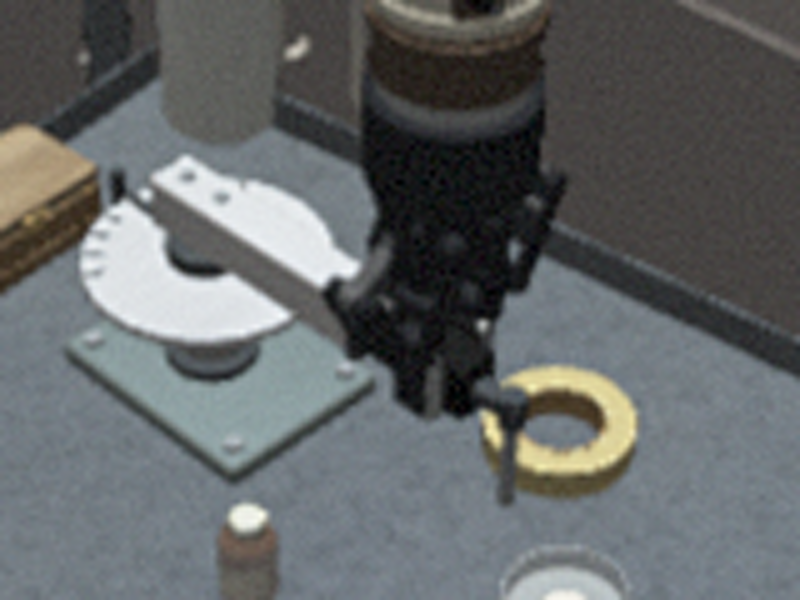

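The head is between the fingers at crop (430,370), with the probe at (505,490) moving out freely at low force. I'll draw the rest.

```bash
python3 -m creep '0 -0.05 0 0 0; 0 -0.1 0 0 0; 0 -0.15 0 0 0; 0 -0.2 0 0 0; 0 -0.25 0 0 0; 0 -0.28 0 0 0; 0 -0.3 0 0 0; 0 -0.3 0 0 0; 0 -0.3 0 0 0'; python3 - <<'E'
from h import *
for n in ("probe_tip","tube_lip","head_grip"):
    for c in ("scene","top"):
        r=avg(n,c,3)
        if r: print(n,c,r[0].round(4),r[1].round(4),r[2])
im=camera("scene"); u=proj([.54,.0,.11],"scene").astype(int); print(u)
cv2.imwrite("pics/f.png",cv2.resize(im[u[1]-60:u[1]+60,u[0]-80:u[0]+80],None,fx=5,fy=5,interpolation=cv2.INTER_CUBIC)[:,:,::-1])
im=camera("top"); x0,y0,s=205,180,6
cv2.imwrite("pics/g.png",cv2.resize(im[y0:y0+75,x0:x0+130],None,fx=s,fy=s,interpolation=cv2.INTER_CUBIC)[:,:,::-1])
E
```

```text
clock: 15.4
eef_pos: [0.5375, -0.0686, 0.1083]
tool_rot: [0.723, 0.691, 0.001, -0.0]
ft_force: [-0.9, 4.1, 4.9]
grip_width: 0.0231
grasp_force: 61.4
probe_tip scene [ 0.5337 -0.1099  0.0466] [0.0007 0.0019 0.0013] 3
probe_tip top [ 0.4028 -0.2966  0.    ] [0. 0. 0.] 1
tube_lip scene [0.5386 0.0177 0.1177] [0.0029 0.0019 0.0009] 3
tube_lip top [0.5439 0.0152 0.1198] [0.0013 0.0016 0.0011] 3
head_grip scene [ 0.5382 -0.069   0.106 ] [0.0003 0.0016 0.0005] 3
[320 221]
```

View pics/f.png

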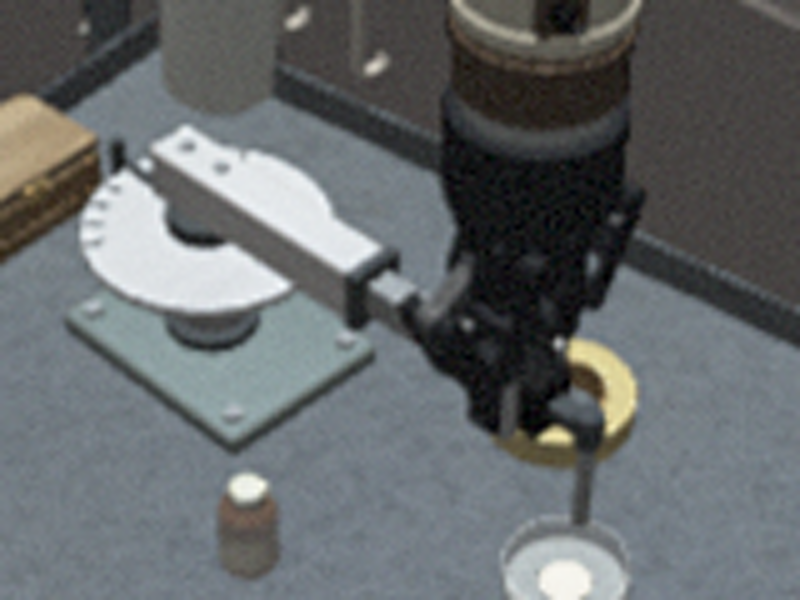

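View pics/g.png

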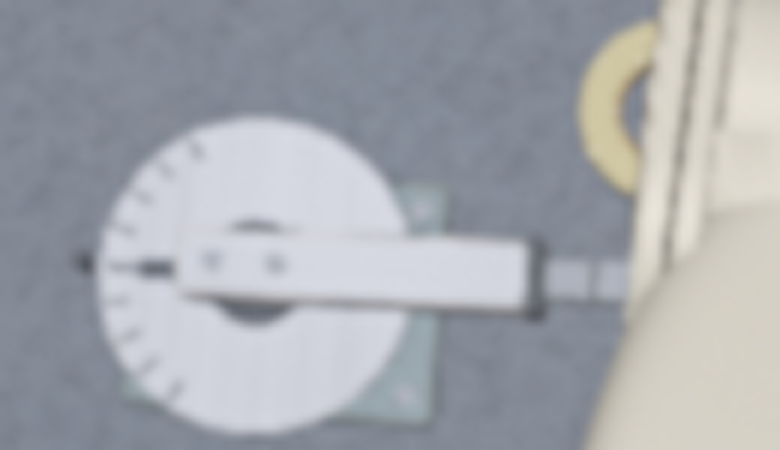

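The top view shows the pointer still on the tick. A line at crop (595,278) stands about 20 mm ahead of the lip edge (~545), so the third line is at the lip. The TCP has travelled 59 mm, so I'll add 1 mm.

```bash
python3 -m creep '0 -0.006 0 0 0; 0 -0.006 0 0 0; 0 -0.006 0 0 0; 0 -0.006 0 0 0; 0 -0.006 0 0 0' && python3 -c "
from workcell import *
print(ticket.job_done())"
```

```text
clock: 17.92
eef_pos: [0.5375, -0.0693, 0.1082]
tool_rot: [0.723, 0.691, 0.001, -0.0]
ft_force: [0.0, 5.4, 4.1]
grip_width: 0.023
grasp_force: 61.4
the job is handed in; nothing more can be done
None
```

The job is handed in at 17.9 s: boom lined up with the stud, head drawn out about 60 mm by gripper travel and the scale line, and held at 61 N (fixed by the gripper, above the 15–30 N suggested); the button being in is inferred from the head sliding out freely, and the handing-in call returned no verdict.

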